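# Lock the panel easel and scan the carved panel's label

### The job

Turn the knurled brass thumbscrew on the easel's foot clockwise until it just seats, stopping when the resistance rises and without overtightening it. Then pick up the scanner, hold its red window square to the barcode label on the carved panel, centred on it and about 100 mm away, and keep it still there for a second or two without letting the scanner touch the panel. Lay the scanner back flat on its grey charging pad, in line with the pad and in the middle of it, let go, and leave the oil bottle, chisel jar and carved rosette where they are.

Things in the scene. Friction and masses are not known exactly. Their poses are not given: they have to be found in the camera images.
- screw (a joint): angle in rad of the brass thumbscrew: grows clockwise seen from above. Starts at 0.5 to 1.5, turns with a light drag of 0.08 N m up to 2.4, where it seats; beyond, it resists like a spring of about 2 N m/rad and, let go, comes back to near 2.4. Else it stays where left. Seated: over 2.32 after letting go; over 2.72 at any time is overtightened.
- screw_grip (a point): centre of the knurled brass thumbscrew's round head: 38 mm in diameter, 32 mm tall, axis vertical, white line on top; 56 mm above the table. It stands on a flat steel foot, 62 mm wide, 18 mm high, sticking out of the easel's front towards the robot; a wooden ledge 50 mm high begins 80 mm behind the screw's axis, then the panel slopes up and away.
- label: barcode label, white paper with black bars, 64 x 34 mm, flat on the plain middle rail of the carved panel, anywhere along it. Origin at its centre, on the panel's face, 130 mm above the table; z points straight out of the face (45 degrees up, towards the robot), y level along the 64 mm side, x up the slope. The carving stands at most 10 mm proud of the face.
- easel: wooden easel with the carved panel, fixed. Origin on the table, on the thumbscrew's axis; x level from the screw to the panel, y along the panel's lower edge, z up. Base and panel take up x from 80 to 285 mm and y from -130 to 130 mm; the panel's face slopes at 45 degrees from 35 mm high (lower edge, x 100 mm) to 205 mm (top edge, x 270 mm).
- scanner_grip (a point): middle of the scanner's straight black handle, half-way up (17 mm above its underside). x along the handle to the head, z up as it lies. Handle 34 mm wide (y) and high, from 80 mm behind to 60 mm ahead of this point; then the orange head, 56 mm wide, ending 110 mm ahead, up to 34 mm above this point. About 0.25 kg. As it lies on the pad this point is 27 mm above the table.
- scanner_window (a point): centre of the red window in the scanner's head: 97.7 mm ahead (x) of scanner_grip and 3.2 mm below it. Its z axis points out of the window along the beam: forward and 45 degrees down from the handle.
- scanner_aim (a point): point on the beam 100 mm out from the window: 168.4 mm ahead (x) of scanner_grip and 73.9 mm below it (inside the bench while the scanner lies on its pad). It has to coincide with the label's centre, within 25 mm, while scanning.
- pad: grey charging pad, 240 mm (x) by 85 mm (y), 10 mm thick, fixed on the table; 6 mm lips at its two short ends only. Origin under its centre; the scanner lies on it along x, head to +x, its grip point about 10 mm behind the pad's centre.
- oil: bystander: amber oil bottle, 64 mm in diameter, 190 mm tall, loose, between pad and easel. Origin under its centre.
- jar: bystander: blue jar, 68 mm in diameter and 100 mm tall, chisel handles standing in it up to 202 mm; loose, just beyond the head end of the pad. Origin under its centre.
- rosette: bystander: carved wooden rosette block, 70 x 110 mm, 40 mm high, loose, on the table before the easel's foot. Origin under its centre.
Not all that is in view belongs to the job. Leave any green or pink look-alike of the part that bears scanner_grip alone.

How it is judged:
On the way, in this order (a step that is already met when the one before it is completed fails the run):
1. the thumbscrew is turned clockwise until it seats (value of joint screw above 2.32 rad), for 0.2 s.
2. the scanner's window is held square to the label (within 0.25 rad), 75 to 125 mm off, the beam's 100 mm point within 25 mm of the label's centre, still for one second (distance between scanner_aim and label below 0.025 m and angle between the z axis of scanner_window and the z axis of label, either way round below 0.25 rad and z of scanner_window in the frame of label between 0.075 and 0.125 m and linear speed of scanner below 0.02 m/s and angular speed of scanner below 0.15 rad/s), for 1 s.
At the end, for the whole second after the job is handed in: The screw is still seated (2.32 to 2.55 rad). The scanner is at rest flat on its pad: grip point under 31 mm above the table, within 40 mm of the pad's centre along it and 25 mm across it, tilt under 0.1 rad, in line with the pad within 0.2 rad (value of joint screw between 2.32 and 2.55 rad and x of scanner_grip in the frame of pad between -0.04 and 0.04 m and y of scanner_grip in the frame of pad between -0.025 and 0.025 m and height (world z) of scanner_grip below 0.031 m and angle between scanner_grip's own z axis and vertical below 0.1 rad and angle between the x axis of scanner_grip and the x axis of pad, either way round below 0.2 rad and linear speed of scanner below 0.02 m/s); the robot touches nothing.
It fails at once if the thumbscrew is overtightened (beyond 2.72 rad) (value of joint screw above 2.72 rad).
It fails at once if the scanner touches the easel or panel (more than 1 N) (contact force between scanner and easel above 1 N).
It fails at once if the oil bottle is shifted or tipped (moved more than 20 mm) (distance of oil from where it was at the start of the episode above 0.02 m).
It fails at once if the chisel jar is shifted or tipped (moved more than 20 mm) (distance of jar from where it was at the start of the episode above 0.02 m).
It fails at once if the carved rosette is shifted or tipped (moved more than 20 mm) (distance of rosette from where it was at the start of the episode above 0.02 m).
It also fails if it takes over 72 s, if anything falls off the work surface, if the arm or the gripper's body presses on something with over 40 N, if the wrist force passes 120 N, or if a joint passes its speed limit or range.

### The arm

A 6-joint arm with a two-finger parallel gripper is mounted at the origin on the work surface. World frame = base frame: x ahead of the robot, y to its left, z up, the work surface at z = 0. Lengths are in m, angles in rad, forces in N, time in s.
With the tool pointing down it reaches from about 0.375 to 0.9 m from the base axis. Payload 3.1 kg.
Tool frame: the origin (TCP) lies at the centre of the arm's flange, where the gripper is bolted on; the fingertips stand 173 mm ahead of it and the grasp point (between the pads) lies 155 mm ahead of it (env.grip_depth is the distance from the TCP to the grasp point, in m); z points along the fingers, y is the line along which they close (so a half turn about z gives the same grasp; the last joint's range is limited). The gripper opens to 85 mm and grips with 20 to 120 N. Pads are 22 mm wide; open, the fingers measure 114 mm over their backs; the gripper's body (76 mm by 85 mm) begins 54 mm behind the grasp point. The pads swing forward as they close: fully open they stand 13 mm farther back than shut.
Start: joints at [-1.3, 0.527, 1.433, -0, 1.181, -0.178], TCP at [0.272, -0.563, 0.405] pointing down, gripper open.
Joint ranges: [-3.08, 3.08], [-0.75, 2.2], [0.22, 2.44], [-1.43, 4.57], [0, 2.65], [-2.85, 2.85]. Speed limits (rad/s): [2.79, 2.79, 3.14, 3.14, 3.14, 3.14].

### API

Orientations are given as a unit quaternion [w, x, y, z].
In Python, from station import env, viewer, workorder gives the robot as it stands.
- The arm moves only by the tool move_arm, never from a script. Its argument "plan" is one flat list of numbers, 5 for each row, row after row: the opening in per cent of the stroke, from 0 (shut) to 100 (fully open), then the shift along the tool's x, y, z in cm, then the turn about the tool's z in rad. A call has 1 to 20 rows; each row is the pose to reach, as a shift and turn from the pose commanded when the call began, along the tool's axes at that moment; what a row does not reach only later rows make up. A row lasts 1/12 s, in which the tool goes at most 41.7 mm and 7.16 degrees, less where a joint would pass 70% of its speed; a pose out of reach is approached as far as the arm can. A call with a gripper value outside its range is refused whole. The fingers move at their own pace and stop on an object; "newtons" is the grip in N (left out, the last holds). Time passes only in rows, so rows that repeat a pose let the fingers close. It gives the time, the measured TCP pose, the force, the opening and the grip force at its end, in the units of the state.
- env.sense(): the state, without advancing time (a new reading comes with each control period).
- viewer.grab_frame(name): name is "side" or "top"; returns a dict with "frame" (400x640x3 uint8, blue, green, red), "fx", "fy", "cx", "cy" (pixels), "R" (3x3) and "t" (3): a world point X has camera coordinates R X + t. Camera axes: x right, y down, z forward; pixel columns grow to the right and rows downward; lengths in m; the calibration is good to about 2 mm. A picture is of the moment at which its call begins. There is no depth.
- workorder.sign_off(): hands the job in; it is judged then, once.
The state is a dict: "clock": time; "joint_pos": joint angles; "joint_velocities": joint speeds; "effort": joint torques, N m; "ee_pos": TCP position; "eef_rot": TCP orientation; "wrist_force": force on the tool from outside, world axes, zero at the start; "ft_torque": the same for the moment, N m; "finger_gap": finger opening in m; "grasp_force": force on a finger pad.
Only numpy, scipy, OpenCV 4.12 (cv2) and the standard library are available. Lean on these libraries where they do the work, as an engineer would, in place of code of your own. Each camera call takes 0.05 s, during which the arm holds its last target. There are 200 camera calls.

## Working session

There is one attempt and no reset: what is moved stays moved. The work goes in short steps, Python scripts to look and compute and a tool call to move; the robot and the scene stay as the last step left them, time stands still between calls to the robot, and variables do not carry over. Pictures are saved under pics/ and viewed, at most 10 in all, crops included, and the job is handed in when it is done.

Besides the shell and the picture viewer there is one more tool, called after "Request:" as name(argument=value, ...), one argument or row to a line, values as JSON. move_arm: Moves the arm, as the interface text tells. Its arguments: {"type":"object","properties":{"plan":{"type":"array"},"newtons":{"type":"number"}},"required":["plan"]}

```bash
ls && mkdir -p pics
python3 - <<'E'
from station import env,viewer
import cv2,pickle
s=env.sense();print(s)
F={}
for n in("side","top"):
    f=viewer.grab_frame(n);F[n]=f;cv2.imwrite(f"pics/{n}0.png",f["frame"]);print(n,{k:f[k] for k in("fx","fy","cx","cy","R","t")})
pickle.dump(F,open("f0.pkl","wb"))
E
```

```text
pics
{'clock': 0.0, 'joint_pos': array([-1.29949737e+00,  5.28505341e-01,  1.43389143e+00,  1.58903005e-05,
        1.18138645e+00, -1.78500074e-01]), 'joint_velocities': array([ 1.91450601e-03, -7.45797330e-04,  4.04823445e-05, -1.66892620e-03,
        7.43356174e-04, -1.53129829e-03]), 'effort': array([-8.20889682e-05, -4.42349517e+01, -1.78025454e+01, -3.01708842e-04,
        8.51510209e-03,  1.46290425e-06]), 'ee_pos': array([ 0.27167758, -0.56249361,  0.40371258]), 'eef_rot': array([-1.09444644e-03,  9.74816611e-01,  2.23005327e-01, -4.34632475e-05]), 'wrist_force': array([-0.5288249 , -0.08890714,  0.2635233 ]), 'ft_torque': array([-0.01934374, -0.01632006, -0.02684648]), 'grasp_force': 0.0, 'finger_gap': 0.08526061837039257}
side {'fx': 499.45906242345166, 'fy': 499.45906242345166, 'cx': 316.3726507606436, 'cy': 202.331493934928, 'R': array([[-0.83358099, -0.55214228, -0.01678232],
       [-0.3715936 ,  0.58296448, -0.72254453],
       [ 0.40873088, -0.59606318, -0.69112065]]), 't': array([0.46908046, 0.21200275, 1.20516847])}
top {'fx': 495.7208486398676, 'fy': 495.7208486398676, 'cx': 321.31857400043873, 'cy': 200.78597775026964, 'R': array([[-0.00118521, -0.99999009, -0.00429065],
       [-0.98186452,  0.00197713, -0.18957364],
       [ 0.18958024,  0.00398816, -0.98185713]]), 't': array([0.08657649, 0.50394811, 1.50675895])}
```

View pics/top0.png

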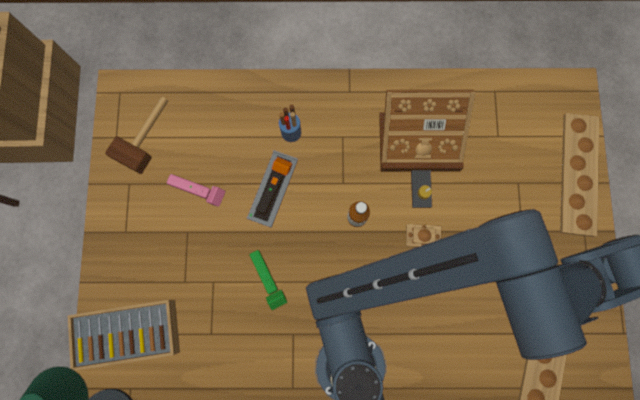

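View pics/side0.png

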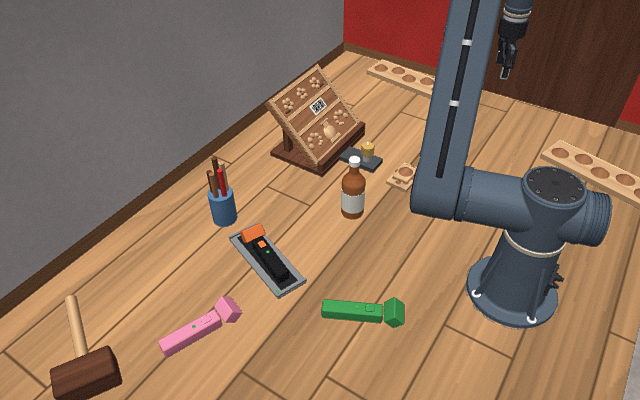

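The top view shows the scanner (black and orange, on the grey pad) at (268,188), the pink look-alike at (196,190) and the green one at (268,280). Only the first fits the description. The screw is at (425,191), the label at (434,125), the oil at (359,212), the jar at (290,125) and the rosette at (424,236). I'll enlarge that area.

Run:
```python
import pickle,cv2
F=pickle.load(open("f0.pkl","rb"))
a=F["top"]["frame"]
c=cv2.resize(a[85:245,235:475],None,fx=3.3,fy=3.3,interpolation=cv2.INTER_CUBIC);cv2.imwrite("pics/c_top.png",c)
a=F["side"]["frame"]
c=cv2.resize(a[60:300,190:430],None,fx=2.5,fy=2.5,interpolation=cv2.INTER_CUBIC);cv2.imwrite("pics/c_side.png",c)
```

```text
(no output)
```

View pics/c_top.png

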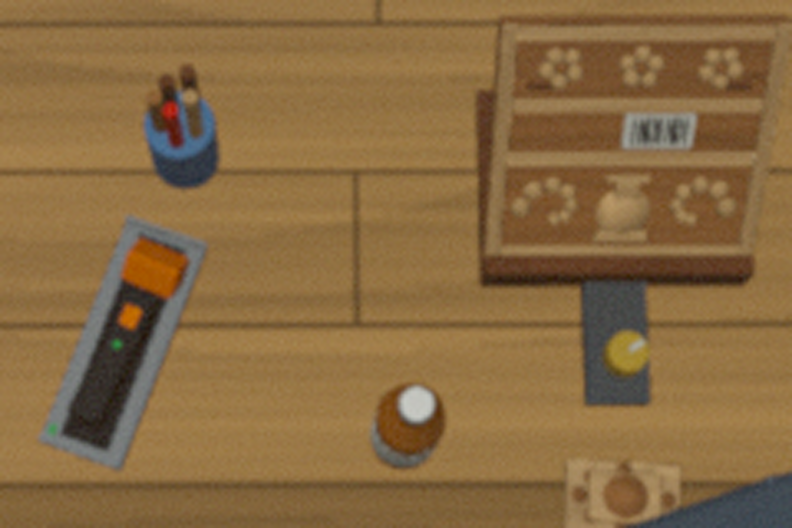

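View pics/c_side.png

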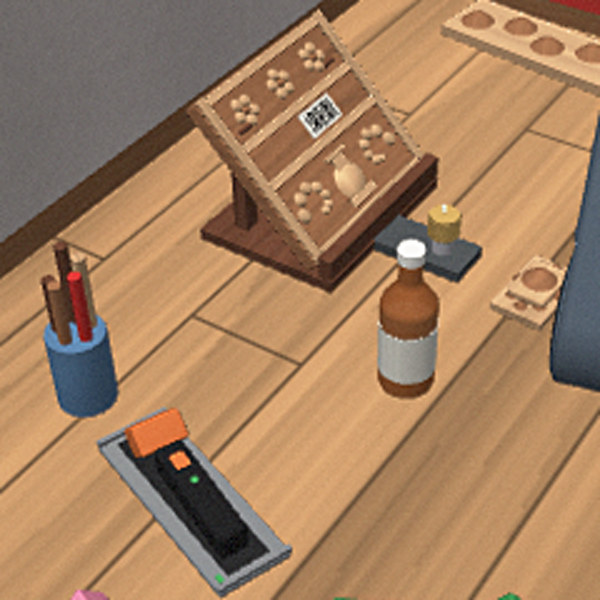

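```bash
cat > h.py <<'E'
import numpy as np,pickle
from scipy.spatial.transform import Rotation as Ro
def ray(f,p):
    d=f["R"].T@np.array([(p[0]-f["cx"])/f["fx"],(p[1]-f["cy"])/f["fy"],1]);c=-f["R"].T@f["t"];return c,d
def atz(f,p,z):
    c,d=ray(f,p);return c+d*(z-c[2])/d[2]
def tri(f,p,g,q):
    c,d=ray(f,p);e,h=ray(g,q);s=np.linalg.lstsq(np.c_[d,-h],e-c,rcond=None)[0]
    return (c+d*s[0]+e+h*s[1])/2,np.linalg.norm(c+d*s[0]-e-h*s[1])
def proj(f,X):
    x=f["R"]@np.array(X)+f["t"];return np.array([f["fx"]*x[0]/x[2]+f["cx"],f["fy"]*x[1]/x[2]+f["cy"]])
T=lambda x,y:(235+x/3.3,85+y/3.3)
S=lambda x,y:(190+x/2.5,60+y/2.5)
E
python3 - <<'E'
from h import *
np.set_printoptions(precision=4,suppress=True)
F=pickle.load(open("f0.pkl","rb"));t,s=F["top"],F["side"]
P=lambda n,a,b,z:print(n,tri(t,T(*a),s,S(*b)),"top@z",atz(t,T(*a),z),"side@z",atz(s,S(*b),z))
P("screw",(629,350),(445,213),.072)
P("label",(659,131),(320,116),.13)
P("oil",(417,403),(411,247),.19)
pc=[atz(t,T(*a),.012) for a in((128,215),(207,242),(122,470),(40,440))]
sc=[atz(s,S(*a),.012) for a in((99,440),(291,549),(224,592),(165,408))]
for p in(pc,sc):print("pad",np.mean(p,0)[:2],p)
print("panel low",atz(t,T(487,252),.04),atz(t,T(743,258),.04),"top",atz(t,T(503,22),.205),atz(t,T(787,24),.205))
print("foot",[atz(t,T(*a),.018)[:2] for a in((587,404),(649,403))])
print("rosette corners",[atz(t,T(*a),.02)[:2] for a in((568,460),(680,466))],"side",[atz(s,S(*a),.02)[:2] for a in((525,258),(493,300))])
print("jar",atz(t,T(182,125),.1)[:2],atz(s,S(77,338),.1)[:2])
print("handle",atz(t,T(143,295),.044)[:2],atz(t,T(90,425),.044)[:2], "yaw tool y",Ro.from_quat([.9748,.223,0,0]).as_matrix())
E
```

```text
screw (array([ 0.5306, -0.238 ,  0.0685]), np.float64(0.0006112748294745324)) top@z [ 0.5296 -0.2374  0.072 ] side@z [ 0.5288 -0.2338  0.072 ]
label (array([ 0.7268, -0.2622,  0.1256]), np.float64(0.0015366615188381946)) top@z [ 0.7245 -0.2614  0.13  ] side@z [ 0.7239 -0.2564  0.13  ]
oil (array([ 0.4595, -0.0282,  0.1884]), np.float64(0.0021177989327842866)) top@z [ 0.4582 -0.0284  0.19  ] side@z [ 0.4596 -0.0262  0.19  ]
pad [0.5532 0.2425] [array([0.6805, 0.2415, 0.012 ]), array([0.6525, 0.1628, 0.012 ]), array([0.4251, 0.243 , 0.012 ]), array([0.4545, 0.3228, 0.012 ])]
pad [0.5531 0.2443] [array([0.6815, 0.2397, 0.012 ]), array([0.4273, 0.2483, 0.012 ]), array([0.4522, 0.3249, 0.012 ]), array([0.6516, 0.1644, 0.012 ])]
panel low [ 0.6339 -0.1105  0.04  ] [ 0.6273 -0.3582  0.04  ] top [ 0.8    -0.1095  0.205 ] [ 0.7974 -0.3619  0.205 ]
foot [array([ 0.4878, -0.206 ]), array([ 0.4887, -0.2659])]
rosette corners [array([ 0.4329, -0.1855]), array([ 0.427 , -0.2925])] side [array([ 0.433 , -0.2682]), array([ 0.4296, -0.178 ])]
jar [0.7424 0.1827] [0.7339 0.1958]
handle [0.5907 0.2224] [0.4638 0.2708] yaw tool y [[ 0.9005  0.4348  0.    ]
 [ 0.4348 -0.9005  0.    ]
 [ 0.      0.     -1.    ]]
```

Everything agrees with the given sizes: screw at (0.529,-0.237), label at (0.7245,-0.2605,0.13), easel yaw about -0.015. The pad is centred at (0.553,0.243) with yaw -0.35. I'll move above the screw.

Request:
move_arm(
  plan=[75, 37.3, -18.1, 10, -0.6, 75, 37.3, -18.1, 10, -0.6, 75, 37.3, -18.1, 10, -0.6, 75, 37.3, -18.1, 10, -0.6, 75, 37.3, -18.1, 10, -0.6, 75, 37.3, -18.1, 10, -0.6, 75, 37.3, -18.1, 10, -0.6, 75, 37.3, -18.1, 10, -0.6, 75, 37.3, -18.1, 10, -0.6, 75, 37.3, -18.1, 10, -0.6, 75, 37.3, -18.1, 10, -0.6, 75, 37.3, -18.1, 10, -0.6, 75, 37.3, -18.1, 10, -0.6, 75, 37.3, -18.1, 10, -0.6],
  newtons=30,
)

```text
clock: 1.27
ee_pos: [0.5285, -0.2388, 0.3049]
eef_rot: [0.0, 0.866, 0.501, -0.0]
wrist_force: [0.0, -0.9, 0.4]
finger_gap: 0.0641
grasp_force: 0.0
```

```bash
cat >> h.py <<'E'
def plan(X,env):
    """shift in tool axes (cm) to bring the grasp point to world X"""
    s=env.sense();w,x,y,z=s["eef_rot"];R=Ro.from_quat([x,y,z,w]).as_matrix()
    return R.T@(np.array(X)-s["ee_pos"]-.155*R[:,2])*100,np.arctan2(R[1,0],R[0,0]),s
E
python3 - <<'E'
from h import *
from station import env,viewer
import cv2
d,yaw,s=plan([.529,-.237,.058],env);print(d,yaw,s["joint_pos"],s["ee_pos"])
f=viewer.grab_frame("side");g=viewer.grab_frame("top");pickle.dump((f,g),open("f1.pkl","wb"))
a=cv2.resize(f["frame"][60:220,310:430],None,fx=3.3,fy=3.3,interpolation=2);b=cv2.resize(g["frame"][110:270,370:490],None,fx=3.3,fy=3.3,interpolation=2)
cv2.imwrite("pics/s1.png",np.hstack([a,b]))
E
```

```text
[ 0.19579856 -0.04753243  9.18876622] 1.048884700850116 [-6.16859026e-01  5.99004596e-01  1.63742037e+00 -7.25228669e-04
  9.04855416e-01 -9.44995205e-02] [ 0.52845444 -0.23877482  0.3048889 ]
```

View pics/s1.png

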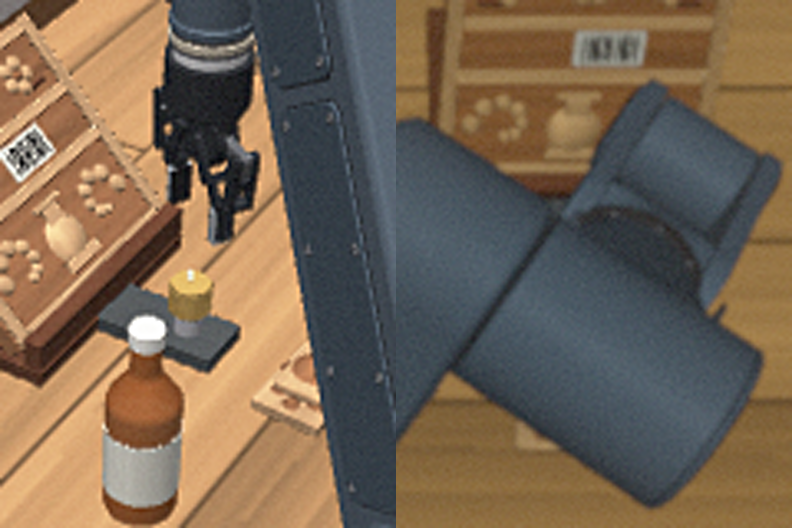

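The side crop shows the gripper hanging centred over the screw head (190,295 in the crop), with the bottle clear. Descending.

Request:
move_arm(
  plan=[75, 0.2, 0, 3, 0, 75, 0.2, 0, 6, 0, 75, 0.2, 0, 8, 0, 75, 0.2, 0, 9.2, 0, 75, 0.2, 0, 9.2, 0, 75, 0.2, 0, 9.2, 0, 40, 0.2, 0, 9.2, 0, 30, 0.2, 0, 9.2, 0, 30, 0.2, 0, 9.2, 0, 30, 0.2, 0, 9.2, 0, 30, 0.2, 0, 9.2, 0, 30, 0.2, 0, 9.2, 0, 30, 0.2, 0, 9.2, 0],
  newtons=30,
)

```text
clock: 2.45
ee_pos: [0.5295, -0.2358, 0.2144]
eef_rot: [0.0, 0.865, 0.501, -0.0]
wrist_force: [-3.6, 0.3, 6.2]
finger_gap: 0.0373
grasp_force: 30.4
```

Run:
```python
from h import *
from station import env
s=env.sense();print(s)
```

```text
{'clock': 2.45, 'joint_pos': array([-6.11569956e-01,  7.41704800e-01,  1.68191991e+00, -1.00004833e-03,
        7.18157640e-01, -9.02142624e-02]), 'joint_velocities': array([ 0.00136357, -0.00146197, -0.00111981, -0.00101082, -0.00031692,
       -0.00055879]), 'effort': array([  0.93238469, -42.27738976, -10.63657701,   0.35208698,
        -0.91080805,  -0.05181933]), 'ee_pos': array([ 0.52950758, -0.23584776,  0.21437513]), 'eef_rot': array([ 5.24508974e-05,  8.65275332e-01,  5.01296802e-01, -3.38338616e-04]), 'wrist_force': array([-3.55232182,  0.27117045,  6.20116866]), 'ft_torque': array([ 0.0250125 ,  0.62535505, -0.04674566]), 'grasp_force': 30.354240238666534, 'finger_gap': 0.03729657059151084}
```

Request:
move_arm(
  plan=[30, 0, 0, 0, 0.1, 30, 0, 0, 0, 0.2, 30, 0, 0, 0, 0.3, 30, 0, 0, 0, 0.4, 30, 0, 0, 0, 0.5, 30, 0, 0, 0, 0.6, 30, 0, 0, 0, 0.7, 30, 0, 0, 0, 0.8, 30, 0, 0, 0, 0.8],
)

```text
clock: 3.2
ee_pos: [0.5293, -0.2355, 0.2144]
eef_rot: [-0.0, 0.992, 0.123, -0.001]
wrist_force: [-4.9, 1.3, 6.8]
finger_gap: 0.0372
grasp_force: 30.5
```

```bash
cat > q.py <<'E'
from h import *
from station import env
s=env.sense();print(s["clock"],s["joint_pos"][5],"eff6",s["effort"][5],"tau",s["ft_torque"],s["wrist_force"],s["grasp_force"],s["finger_gap"])
E
python3 q.py
```

```text
3.2 0.7132154563137982 eff6 0.4192640259861946 tau [ 0.12131626  0.69217313 -0.03849082] [-4.87623501  1.27302832  6.75111434] 30.47100394964218 0.03717939301356411
```

Request:
move_arm(
  plan=[30, 0, 0, 0, 0.06, 30, 0, 0, 0, 0.12, 30, 0, 0, 0, 0.12],
)

```text
clock: 3.45
ee_pos: [0.5293, -0.2354, 0.2143]
eef_rot: [-0.0, 0.998, 0.064, -0.001]
wrist_force: [-3.7, 1.7, 6.9]
finger_gap: 0.0375
grasp_force: 30.5
```

```bash
python3 q.py
```

```text
3.45 0.8317946550230569 eff6 0.21024048328399658 tau [ 0.19465733  0.67017245 -0.10757658] [-3.74582273  1.74705909  6.8935311 ] 30.479337573051453 0.037473019346881076
```

Request:
move_arm(
  plan=[30, 0, 0, 0, 0.06, 30, 0, 0, 0, 0.12, 30, 0, 0, 0, 0.12],
)

```text
clock: 3.7
ee_pos: [0.5293, -0.2354, 0.2143]
eef_rot: [-0.0, 1.0, 0.004, -0.001]
wrist_force: [-3.5, 1.7, 7.6]
finger_gap: 0.0371
grasp_force: 30.5
```

```bash
python3 q.py
```

```text
3.7 0.9518122486777838 eff6 0.20992116071283817 tau [ 0.21998449  0.70725991 -0.06490667] [-3.52555732  1.71624233  7.61626876] 30.485773980617523 0.03705132765361305
```

Request:
move_arm(
  plan=[30, 0, 0, 0, 0.06, 30, 0, 0, 0, 0.12, 30, 0, 0, 0, 0.12],
)

```text
clock: 3.95
ee_pos: [0.5293, -0.2353, 0.2143]
eef_rot: [-0.0, 0.998, -0.056, -0.001]
wrist_force: [-3.7, 0.4, 7.5]
finger_gap: 0.0369
grasp_force: 30.5
```

```bash
python3 q.py
```

```text
3.95 1.0718273567696006 eff6 0.20974347833544016 tau [ 0.27706212  0.64245727 -0.10950327] [-3.67762075  0.36996323  7.51794408] 30.491124093532562 0.03685916509611045
```

Request:
move_arm(
  plan=[30, 0, 0, 0, 0.06, 30, 0, 0, 0, 0.06],
)

```text
clock: 4.12
ee_pos: [0.5293, -0.2353, 0.2143]
eef_rot: [-0.0, 0.996, -0.086, -0.001]
wrist_force: [-3.2, 2.0, 6.7]
finger_gap: 0.0375
grasp_force: 30.5
```

```bash
python3 q.py
```

```text
4.1167 1.1316845537947775 eff6 0.18333771731704473 tau [ 0.27255243  0.63197358 -0.05634794] [-3.21589016  2.02840639  6.69594531] 30.492875576019287 0.03751077930470788
```

Request:
move_arm(
  plan=[30, 0, 0, 0, 0.06, 30, 0, 0, 0, 0.12, 30, 0, 0, 0, 0.12],
)

```text
clock: 4.37
ee_pos: [0.5293, -0.2352, 0.2143]
eef_rot: [-0.0, 0.989, -0.145, -0.001]
wrist_force: [-3.0, 2.4, 7.1]
finger_gap: 0.0371
grasp_force: 30.5
```

```bash
python3 q.py
```

```text
4.3667 1.2518056192522902 eff6 0.20945420488715172 tau [ 0.30323085  0.60253328 -0.04991018] [-3.00730413  2.3710294   7.12943824] 30.496832728385925 0.03707661238500092
```

Request:
move_arm(
  plan=[30, 0, 0, 0, 0.06, 30, 0, 0, 0, 0.1, 30, 0, 0, 0, 0.1],
)

```text
clock: 4.62
ee_pos: [0.5294, -0.2352, 0.2143]
eef_rot: [-0.0, 0.981, -0.194, -0.001]
wrist_force: [-3.2, 2.6, 6.9]
finger_gap: 0.0377
grasp_force: 30.5
```

```bash
python3 q.py
```

```text
4.6167 1.3503762964128365 eff6 0.2516651898622513 tau [0.2627964  0.55078361 0.02669153] [-3.16954862  2.64200762  6.93140526] 30.469667315483093 0.03770845896907384
```

Request:
move_arm(
  plan=[30, 0, 0, 0, 0.05, 30, 0, 0, 0, 0.05, 30, 0, 0, 0, 0.05],
)

```text
clock: 4.87
ee_pos: [0.53, -0.2355, 0.2143]
eef_rot: [-0.0, 0.976, -0.218, 0.0]
wrist_force: [-2.0, 1.8, 6.4]
finger_gap: 0.0373
grasp_force: 30.5
```

```bash
python3 q.py
```

```text
4.8667 1.3994233118170085 eff6 -0.06656941026449203 tau [ 0.26386648  0.33646843 -0.05139054] [-1.97356889  1.76969808  6.35154064] 30.500780940055847 0.037251980887857
```

Request:
move_arm(
  plan=[30, 0, 0, 0, 0.05, 30, 0, 0, 0, 0.05, 30, 0, 0, 0, 0.05],
)

```text
clock: 5.12
ee_pos: [0.5305, -0.2358, 0.2143]
eef_rot: [0.0, 0.97, -0.242, 0.001]
wrist_force: [-0.8, 2.5, 6.2]
finger_gap: 0.0372
grasp_force: 30.5
```

```bash
python3 q.py
```

```text
5.1167 1.4490164104881853 eff6 -0.06843947572633624 tau [ 0.32351659  0.11875515 -0.12762708] [-0.8382272   2.54022496  6.18547314] 30.505111813545227 0.037154053549868706
```

```bash
cat > q2.py <<'E'
from h import *
from station import env,viewer
L=[]
for i in range(5):
    viewer.grab_frame("side");s=env.sense();L.append(np.r_[s["ft_torque"],s["wrist_force"],s["effort"][5]])
np.set_printoptions(precision=3,suppress=True)
print(s["clock"],s["joint_pos"][5],np.mean(L,0),np.std(L,0),s["effort"])
E
python3 q2.py
```

```text
5.3667 1.4489472340278882 [ 0.256  0.068 -0.059 -0.766  2.049  6.737 -0.067] [0.015 0.025 0.037 0.517 0.657 0.554 0.001] [ -1.068 -41.566  -9.548  -0.292  -0.435  -0.065]
```

Request:
move_arm(
  plan=[30, 0, 0, 0, 0.05, 30, 0, 0, 0, 0.05, 30, 0, 0, 0, 0.05],
)

```text
clock: 5.62
ee_pos: [0.531, -0.2362, 0.2143]
eef_rot: [0.0, 0.964, -0.267, 0.002]
wrist_force: [0.8, 2.1, 5.7]
finger_gap: 0.037
grasp_force: 30.5
```

```bash
python3 q2.py
```

```text
5.8667 1.4985833050771185 [ 0.197 -0.109 -0.062  0.928  1.683  6.132 -0.068] [0.04  0.033 0.03  0.284 0.235 0.177 0.001] [ -1.154 -41.418  -8.625  -0.368  -0.03   -0.067]
```

Run:
```python
from h import *
from station import viewer
import cv2
f=viewer.grab_frame("side");F=pickle.load(open("f0.pkl","rb"))
print(proj(f,[.53,-.236,.072]))
c=lambda a:cv2.resize(a["frame"][120:180,338:398],None,fx=6,fy=6,interpolation=2)
cv2.imwrite("pics/line.png",np.hstack([c(F["side"]),c(f)]))
```

```text
[368.00548495 144.70104975]
```

View pics/line.png

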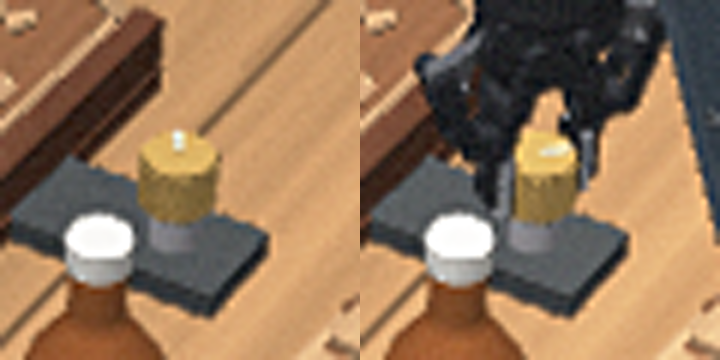

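Run:
```python
from h import *
from station import viewer,env
F=pickle.load(open("f0.pkl","rb"))
def white(f,w):
    u0,u1,v0,v1=w;a=f["frame"][v0:v1,u0:u1].astype(float);m=np.clip(a[:,:,0]-130,0,None)
    V,U=np.mgrid[v0:v1,u0:u1];return np.array([(U*m).sum(),(V*m).sum()])/m.sum(),m.sum(),(m>0).sum()
g=viewer.grab_frame("side")
for n,f,w in(("side0",F["side"],(362,374,140,149)),("top0",F["top"],(420,433,184,199)),("now",g,(364,374,141,149))):
    p,a,b=white(f,w);X=atz(f,p,.072)
    for c in((.5295,-.2365),(.531,-.2355)):
        d=X[:2]-c;print(n,p,a,b,d*1000,np.arctan2(d[1],d[0]))
```

```text
side0 [367.27853881 142.83333333] 438.0 7 [ 6.93887569 -6.48806187] -0.7518354448103192
side0 [367.27853881 142.83333333] 438.0 7 [ 5.43887569 -7.48806187] -0.942610642605776
top0 [427.33962264 189.28301887] 53.0 6 [ 5.67912368 -6.49608325] -0.8523979903948623
top0 [427.33962264 189.28301887] 53.0 6 [ 4.17912368 -7.49608325] -1.062207371007074
now [370.14316703 144.5791757 ] 461.0 10 [-4.66587509 -3.47745427] -2.501109427491265
now [370.14316703 144.5791757 ] 461.0 10 [-6.16587509 -4.47745427] -2.5135200317427566
```

Request:
move_arm(
  plan=[75, 0, 0, 0, 0, 75, 0, 0, 0, 0, 75, 0, 0, 0, 0, 75, 0, 0, 0, 0, 75, 0, 0, 0, 0],
)

```text
clock: 6.38
ee_pos: [0.5298, -0.2359, 0.2124]
eef_rot: [-0.0, 0.964, -0.267, -0.0]
wrist_force: [0.6, -0.0, 0.2]
finger_gap: 0.0644
grasp_force: 0.0
```

```bash
cat > w.py <<'E'
from h import *
from station import viewer,env
g=viewer.grab_frame("side");u0,u1,v0,v1=364,374,140,149
a=g["frame"][v0:v1,u0:u1].astype(float);m=np.clip(a[:,:,0]-130,0,None)
V,U=np.mgrid[v0:v1,u0:u1];p=np.array([(U*m).sum(),(V*m).sum()])/m.sum();X=atz(g,p,.072)
for c in((.5295,-.2365),(.531,-.2355)):
    d=X[:2]-c;print(p,m.sum(),d*1000,np.arctan2(d[1],d[0]))
E
python3 w.py;python3 q2.py
```

```text
[370.19067797 144.54661017] 472.0 [-4.70828835 -3.69613517] -2.476048281651381
[370.19067797 144.54661017] 472.0 [-6.20828835 -4.69613517] -2.4939890690595337
6.6833 1.4995996185731215 [-0.015  0.001 -0.006 -0.042 -0.027 -0.443 -0.001] [0.038 0.03  0.022 0.434 0.387 0.366 0.   ] [ -0.007 -45.066  -9.541  -0.      0.001  -0.   ]
```

Request:
move_arm(
  plan=[75, 0.12, 0, 0, 0, 40, 0.12, 0, 0, 0, 30, 0.12, 0, 0, 0, 30, 0.12, 0, 0, 0, 30, 0.12, 0, 0, 0, 30, 0.12, 0, 0, 0, 30, 0.12, 0, 0, 0],
  newtons=45,
)

```text
clock: 7.27
ee_pos: [0.5312, -0.2363, 0.213]
eef_rot: [-0.0, 0.964, -0.267, 0.0]
wrist_force: [1.2, 2.8, 3.4]
finger_gap: 0.0367
grasp_force: 44.9
```

```bash
python3 q2.py
```

```text
7.5167 1.4998398978491698 [ 0.617 -0.285 -0.04   1.632  3.551  4.224 -0.062] [0.075 0.021 0.015 0.579 0.39  0.874 0.001] [ -2.495 -42.358  -9.208  -0.889  -0.228  -0.063]
```

Request:
move_arm(
  plan=[30, 0, 0, 0, 0.05, 30, 0, 0, 0, 0.05, 30, 0, 0, 0, 0.05],
)

```text
clock: 7.77
ee_pos: [0.5306, -0.236, 0.213]
eef_rot: [-0.0, 0.957, -0.291, -0.001]
wrist_force: [0.8, 4.4, 7.2]
finger_gap: 0.0372
grasp_force: 45.3
```

```bash
python3 q2.py
```

```text
8.0167 1.5498562609575561 [ 0.754 -0.027 -0.075  0.444  4.226  6.877 -0.068] [0.025 0.024 0.039 0.284 0.985 0.18  0.001] [ -2.388 -41.78   -9.886  -0.789  -0.67   -0.067]
```

Request:
move_arm(
  plan=[30, 0, 0, 0, 0.06, 30, 0, 0, 0, 0.06, 30, 0, 0, 0, 0.06],
)

```text
clock: 8.27
ee_pos: [0.5302, -0.2355, 0.213]
eef_rot: [-0.0, 0.948, -0.318, -0.002]
wrist_force: [-0.8, 5.1, 8.8]
finger_gap: 0.0366
grasp_force: 45.5
```

```bash
python3 q2.py; python3 w.py
```

```text
8.5167 1.6080556887247097 [ 0.971  0.065  0.463 -0.68   5.287  7.948  0.477] [0.027 0.02  0.032 0.412 0.296 0.449 0.001] [ -3.101 -41.339 -10.543  -0.444  -1.037   0.478]
[370.14380531 144.59513274] 452.0 [-4.70621141 -3.40887427] -2.514720397766114
[370.14380531 144.59513274] 452.0 [-6.20621141 -4.40887427] -2.5239228331248107
```

The wrist moment has jumped to +0.46 N m, well above the drag, so the screw has seated. Letting go and rising.

Request:
move_arm(
  plan=[75, 0, 0, 0, 0, 75, 0, 0, 0, 0, 75, 0, 0, 0, 0, 75, 0, 0, 0, 0, 75, 0, 0, -4, 0, 75, 0, 0, -8, 0, 75, 0, 0, -12, 0, 75, 0, 0, -16, 0, 75, 0, 0, -16, 0],
)

```text
clock: 9.32
ee_pos: [0.5331, -0.2381, 0.3808]
eef_rot: [0.003, 0.948, -0.319, 0.008]
wrist_force: [1.8, -0.9, 0.6]
finger_gap: 0.0642
grasp_force: 0.0
```

```bash
python3 w.py
python3 - <<'E'
from h import *
from station import env
p=-.355;c=np.array([.553,.243]);g=c-.01*np.array([np.cos(p),np.sin(p)])
d,y,s=plan([*g,.033],env);print("grip",g,d,y,s["ee_pos"],s["joint_pos"])
E
```

```text
[370.17035398 144.57964602] 452.0 [-4.73648619 -3.51923449] -2.5025831831401586
[370.17035398 144.57964602] 452.0 [-6.23648619 -4.51923449] -2.514517617368122
grip [0.54362354 0.2464759 ] [-28.78452087 -39.2182587   18.62711546] -0.6503088311092285 [ 0.5321876  -0.23760678  0.37747239] [-6.11458332e-01  5.01696613e-01  1.57274531e+00 -4.32822854e-04
  1.05587608e+00  1.60985751e+00]
```

Screw done. Next I cross to the scanner at a safe height.

Request:
move_arm(
  plan=[75, 0, 0, -4, 0, 75, 0, 0, -7, 0, 75, -28.8, -39.2, -7, -0.295, 75, -28.8, -39.2, -7, -0.295, 75, -28.8, -39.2, -7, -0.295, 75, -28.8, -39.2, -7, -0.295, 75, -28.8, -39.2, -7, -0.295, 75, -28.8, -39.2, -7, -0.295, 75, -28.8, -39.2, -7, -0.295, 75, -28.8, -39.2, -7, -0.295, 75, -28.8, -39.2, -7, -0.295, 75, -28.8, -39.2, -7, -0.295, 75, -28.8, -39.2, -7, -0.295, 75, -28.8, -39.2, -7, -0.295, 75, -28.8, -39.2, -7, -0.295, 75, -28.8, -39.2, -7, -0.295, 75, -28.8, -39.2, -7, -0.295, 75, -28.8, -39.2, -7, -0.295, 75, -28.8, -39.2, -7, -0.295],
)

```text
clock: 10.95
ee_pos: [0.5393, 0.2484, 0.4423]
eef_rot: [0.0, 0.984, -0.178, -0.0]
wrist_force: [-0.6, -1.0, 0.1]
finger_gap: 0.064
grasp_force: 0.0
```

Run:
```python
from h import *
from station import env,viewer
d,y,s=plan([.5436,.2465,.036],env);print(d,y,s["ee_pos"],s["joint_pos"])
import cv2
f=viewer.grab_frame("top");F=pickle.load(open("f0.pkl","rb"))
c=cv2.resize(f["frame"][90:200,360:480],None,fx=5,fy=5,interpolation=2);cv2.imwrite("pics/top2.png",c)
```

```text
[ 5.00000663e-01 -7.98966606e-03  2.51284173e+01] -0.35731759792076684 [0.53927185 0.24840352 0.44228743] [ 2.43664970e-01  4.44857694e-01  1.46953154e+00 -3.40043281e-04
  1.22825697e+00  2.17189298e+00]
```

View pics/top2.png

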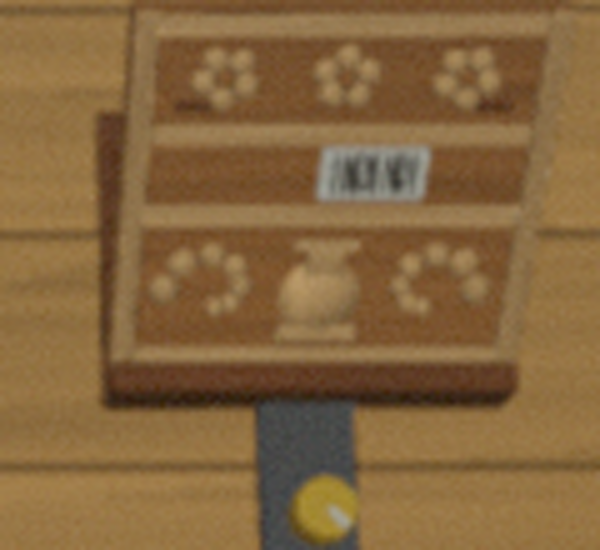

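In the enlarged crop the brass head is at (325,508) and its white line points to the lower right. I'll fit the line angle before and after from both cameras to confirm the screw reading.

Run:
```python
from h import *
from station import viewer
from scipy.optimize import least_squares
F=pickle.load(open("f0.pkl","rb"));G={n:viewer.grab_frame(n) for n in("side","top")}
P=[]
for n in("side","top"):
    f=F[n];u,v=proj(f,[.530,-.236,.072]).round().astype(int)
    for H in(F,G):
        w=6;a=H[n]["frame"][v-w:v+w+1,u-w:u+w+1].astype(float);b=a.min(2)
        # restrict to head: high red
        b=np.where(a[:,:,2]>120,b,0)
        print(n);print(b.astype(int))
        if n=="side": th=110
        else: th=100
        m=np.clip(b-th,0,None);V,U=np.mgrid[v-w:v+w+1,u-w:u+w+1]
        m[(V-v)**2+(U-u)**2>36]=0
        P.append(atz(H[n],((U*m).sum()/m.sum(),(V*m).sum()/m.sum()),.072)[:2]*1000)
print(P)
```

```text
side
[[109 110 105 110 109 108 106 109 106 104  94  68  65]
 [108 107 109 109 106 104 104 107 102  91  66   0  93]
 [107 109 107 108 107 142 114  99  97  70   0  93 105]
 [108 109  93  99 130 239 174  91  94  64  91 107 110]
 [115 106 103 100 113 218 169  92 107 106 108 107 109]
 [103 100 101 102 112 211 169  97 102 103  99 110 107]
 [104 105 106 102 101 100 101 101 102 106 104 104  86]
 [ 87 105 105 102  99 102 100 101 102 101 110 101  59]
 [ 58 100 105 106 108 104 113 108 108 108 101  75  87]
 [ 61  65  95 105 104 106 102 103 109 101  75  54  82]
 [  0  68  69  59  77  77  78  72   0  55   0   0  86]
 [ 55  58  55  65  58  60  73  66   0   0   0   0  92]
 [ 54  61  64  63   0  62  58  59  57   0   0  58 110]]
side
[[120 118 114 119 120 122 117 122 119 115 107  76  72]
 [114 117 119 118 123 124 118 117 114  97  73  69 102]
 [113 114 119 121 121 119 116 109 106  75  66 100 121]
 [117 120 108 115 112 117 116 110  97  64  90 115 119]
 [121 113 111 110 110 107 108 115 117 132 130 122 118]
 [119 111 114 116 108 110 130 162 165 198 193 148 110]
 [112 116 112 112 112 123 198 200 198 179 14
[... 1238 characters left out ...]
49  46  45  57  52  54  56  57  40  56  65  60]
 [ 49  56  45  56  47  50  57  41  50  52  53  56  62]
 [ 35  49  58  54  46  54  62  71  55  46  46  48  59]
 [ 42  45  54  52  54  63  81 114  99  63  54  51  57]
 [ 47  47  50  52  52  54  91 130 138 103  64  47  50]
 [ 29  47  55  52  54  52  66 108 139 142 106  60  57]
 [  0  48  42  50  58  55  52  78 115 134 133  80  66]
 [  0   0  44  48  49  50  49  59  69 100 104   0   0]
 [  0   0   0  39  37  39  53  46  48  66   0   0   0]
 [  0   0   0   0  39  35  27  44  44   0   0   0   0]]
[array([ 536.49067631, -243.0944625 ]), array([ 528.18306586, -240.5403579 ]), array([ 535.43483456, -243.53995154]), array([ 523.51677548, -242.77326379])]
```

The line direction went from about -0.8 to about -2.5 rad (clockwise). That agrees with the turn made and with the seating torque, so the screw is seated. Descending on the scanner.

Request:
move_arm(
  plan=[75, 0.5, 0, 4, 0, 75, 0.5, 0, 8, 0, 75, 0.5, 0, 12, 0, 75, 0.5, 0, 16, 0, 75, 0.5, 0, 20, 0, 75, 0.5, 0, 23, 0, 75, 0.5, 0, 25, 0, 75, 0.5, 0, 25, 0, 75, 0.5, 0, 25, 0, 40, 0.5, 0, 25, 0, 25, 0.5, 0, 25, 0, 25, 0.5, 0, 25, 0, 25, 0.5, 0, 25, 0, 25, 0.5, 0, 25, 0, 25, 0.5, 0, 25, 0, 25, 0.5, 0, 25, 0],
  newtons=60,
)

```text
clock: 12.43
ee_pos: [0.5447, 0.2483, 0.1952]
eef_rot: [-0.001, 0.984, -0.177, 0.002]
wrist_force: [-1.1, -0.7, 6.8]
finger_gap: 0.0336
grasp_force: 60.4
```

Run:
```python
from h import *
from station import env
d,y,s=plan([.5436,.2465,.036],env);print(d,y,s["ee_pos"],s["wrist_force"],s["finger_gap"],s["grasp_force"])
```

```text
[-0.10322198  0.24491386  0.42101112] -0.355170070341488 [0.54468059 0.24828496 0.19521862] [-1.12547559 -0.67401137  6.81996225] 0.03362793132459401 60.40406046900898
```

Request:
move_arm(
  plan=[25, 0, 0, -2, 0, 25, 0, 0, -6, 0, 25, 0, 0, -10, 0, 25, 0, 0, -14, 0, 25, 0, 0, -18, 0, 25, 0, 0, -22.5, 0, 25, 0, 0, -22.5, 0, 25, 0, 0, -22.5, 0],
)

```text
clock: 13.1
ee_pos: [0.5439, 0.2483, 0.4219]
eef_rot: [-0.002, 0.984, -0.177, 0.004]
wrist_force: [0.1, 0.0, -3.3]
finger_gap: 0.0333
grasp_force: 59.2
```

Request:
move_arm(
  plan=[25, 1, 2.5, 0, -0.03, 25, 2.5, 6.3, 0, -0.05, 25, 4, 10, 0, -0.1, 25, 5.3, 13.4, 0, -0.13, 25, 6.6, 16.6, 0, -0.16, 25, 7.9, 20, 0, -0.19, 25, 9.3, 23.4, 0, -0.22, 25, 10.6, 26.7, 0, -0.25, 25, 12, 30.2, 0, -0.28, 25, 13.3, 33.5, 0, -0.31, 25, 14.7, 37, 0, -0.34, 25, 16, 40.3, 0, -0.34, 25, 17.3, 43.6, 0, -0.34, 25, 18.2, 46, 0, -0.34, 25, 18.7, 47, 0, -0.34, 25, 18.7, 47, 0, -0.34, 25, 18.7, 47, 0, -0.34],
)

```text
clock: 14.52
ee_pos: [0.5549, -0.2571, 0.4158]
eef_rot: [-0.002, 1.0, -0.008, -0.002]
wrist_force: [-0.6, 0.6, -2.8]
finger_gap: 0.0333
grasp_force: 59.4
```

Run:
```python
from h import *
from station import env,viewer
import cv2
d,y,s=plan([.556,-.258,.217],env);print(d,y,s["ee_pos"],s["wrist_force"],s["finger_gap"],s["grasp_force"],s["joint_pos"])
f=viewer.grab_frame("side");g=viewer.grab_frame("top")
a=cv2.resize(f["frame"][50:190,240:430],None,fx=3,fy=3,interpolation=2)
b=cv2.resize(g["frame"][100:240,400:470],None,fx=3,fy=3,interpolation=2)
cv2.imwrite("pics/scan.png",np.hstack([a,b]))
```

```text
[0.17837248 0.16354221 4.37516814] -0.0162451472130749 [ 0.55494437 -0.25706328  0.4157614 ] [-0.57904353  0.60940894 -2.79279555] 0.03331082196845266 59.42698672413826 [-6.16495031e-01  4.98125606e-01  1.45402799e+00  1.01751996e-03
  1.19443423e+00  9.70176562e-01]
```

View pics/scan.png

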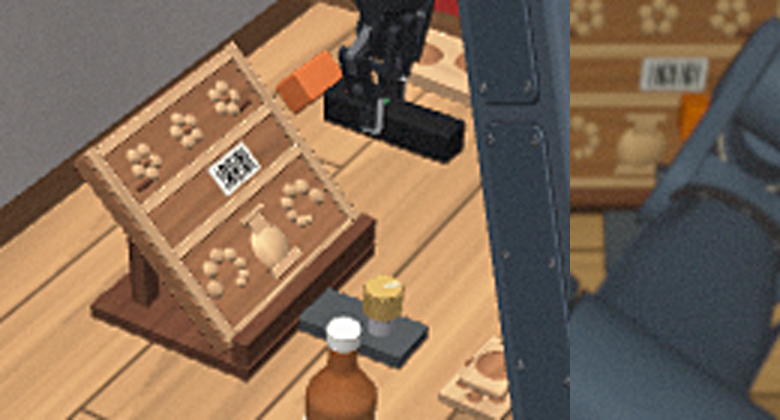

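The scanner hangs level in the gripper, head towards the panel at crop (310,80) and tail at (463,150). I'll check its pose in the hand against the projection.

Run:
```python
from h import *
from station import env,viewer
f=viewer.grab_frame("side");s=env.sense();w,x,y,z=s["eef_rot"];R=Ro.from_quat([x,y,z,w]).as_matrix()
g=s["ee_pos"]+R@[0,0,.168]
for n,p in{"tail right bottom":(-.08,.017,.017),"tail right top":(-.08,.017,-.017),"tail left bottom":(-.08,-.017,.017),"head front top L":(.11,-.028,-.034),"head front top R":(.11,.028,-.034),"headback topR":(.06,.028,-.034)}.items():
    u=proj(f,g+R@p);print(n,((u-[240,50])*3).round(0))
```

```text
tail right bottom [463. 146.]
tail right top [467. 114.]
tail left bottom [446. 163.]
head front top L [267.  63.]
head front top R [299.  38.]
headback topR [343.  52.]
```

Request:
move_arm(
  plan=[25, 0.1, 0.1, 2, 0, 25, 0.2, 0.1, 3.5, 0, 25, 0.2, 0.1, 4.4, 0, 25, 0.2, 0.1, 4.4, 0, 25, 0.2, 0.1, 4.4, 0, 25, 0.2, 0.1, 4.4, 0, 25, 0.2, 0.1, 4.4, 0, 25, 0.2, 0.1, 4.4, 0, 25, 0.2, 0.1, 4.4, 0, 25, 0.2, 0.1, 4.4, 0],
)

```text
clock: 15.5
ee_pos: [0.5576, -0.2587, 0.3742]
eef_rot: [0.0, 1.0, -0.008, 0.0]
wrist_force: [-1.1, -0.4, -3.2]
finger_gap: 0.033
grasp_force: 59.4
```

Run:
```python
from h import *
from station import env,viewer
import cv2
d,y,s=plan([.556,-.258,.217],env);print(d,y,s["ee_pos"],s["joint_velocities"])
f=viewer.grab_frame("side");w,x,yy,z=s["eef_rot"];R=Ro.from_quat([x,yy,z,w]).as_matrix()
g=s["ee_pos"]+R@[0,0,.168];print("aim",g+R@[.1684,0,.0739])
im=cv2.resize(f["frame"][50:190,260:420],None,fx=4.5,fy=4.5,interpolation=2)
for p in[(-.08,.017,.017),(-.08,.017,-.017),(-.08,-.017,.017),(.11,-.028,-.034),(.11,.028,-.034),(.06,.028,-.034),(.1684,0,.0739)]:
    u=(proj(f,g+R@p)-[260,50])*4.5;cv2.circle(im,tuple(int(v) for v in u),3,(255,0,255),1)
cv2.imwrite("pics/scan2.png",im)
```

```text
[-0.17486567 -0.07724625  0.221545  ] -0.015384670766229083 [ 0.55761893 -0.25872318  0.37421707] [-0.00073145  0.00355693  0.00313205 -0.0015277   0.00039195 -0.00034209]
aim [ 0.72617996 -0.26143094  0.13244442]
```

View pics/scan2.png

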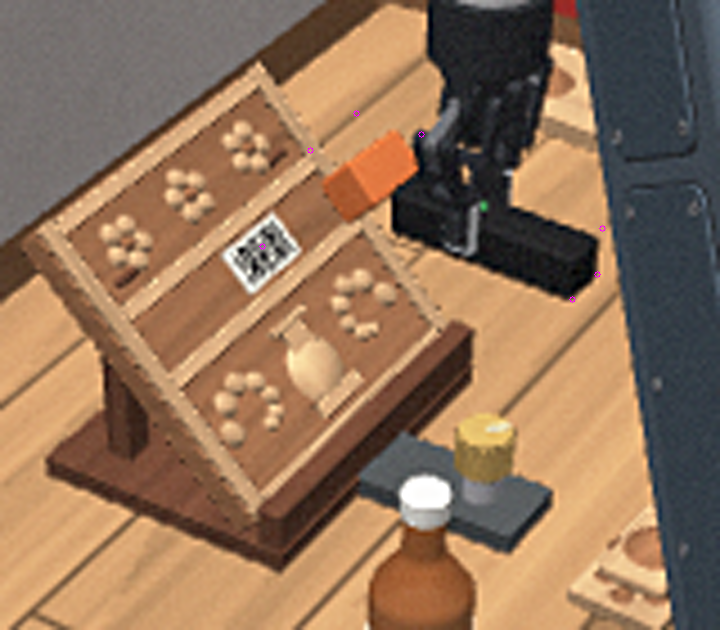

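The aim marker falls on the label and the tail corners match. The head corners look different from a plain box, so I'll check the pitch using the handle's lower edge and the picture taken before the grasp.

Run:
```python
from h import *
from station import env,viewer
s=env.sense();F=pickle.load(open("f0.pkl","rb"));f=F["side"]
w,x,yy,z=s["eef_rot"];R=Ro.from_quat([x,yy,z,w]).as_matrix();g=s["ee_pos"]+R@[0,0,.168]
for X in(-.08,.055):
  for pit in(-.1,0,.1):
    v=np.array([X*np.cos(pit)+.017*np.sin(pit),-.017,.017*np.cos(pit)-X*np.sin(pit)]);print("bottom left",X,pit,((proj(f,g+R@v)-[260,50])*4.5).round(0))
# pre-grasp reference: head corners in crop c_side
p=-.355;R0=np.array([[np.cos(p),np.sin(p),0],[np.sin(p),-np.cos(p),0],[0,0,-1]]);g0=np.array([.5440,.2475,.027])
for v in[(.11,-.028,-.034),(.11,.028,-.034),(.06,.028,-.034),(.06,-.028,-.034),(-.08,.017,-.017),(-.08,-.017,-.017)]:
    print("pre",v,((proj(f,g0+R0@v)-[190,60])*2.5).round(0))
```

```text
bottom left -0.08 -0.1 [575. 290.]
bottom left -0.08 0 [572. 300.]
bottom left -0.08 0.1 [568. 309.]
bottom left 0.055 -0.1 [392. 244.]
bottom left 0.055 0 [390. 236.]
bottom left 0.055 0.1 [388. 228.]
pre (0.11, -0.028, -0.034) [113. 415.]
pre (0.11, 0.028, -0.034) [160. 392.]
pre (0.06, 0.028, -0.034) [185. 419.]
pre (0.06, -0.028, -0.034) [138. 444.]
pre (-0.08, 0.017, -0.017) [253. 520.]
pre (-0.08, -0.017, -0.017) [224. 537.]
```

The pitch is level, and the head has the same shape in the pre-grasp picture. Holding still.

Request:
move_arm(
  plan=[25, 0, 0, 0, 0, 25, 0, 0, 0, 0, 25, 0, 0, 0, 0, 25, 0, 0, 0, 0, 25, 0, 0, 0, 0, 25, 0, 0, 0, 0, 25, 0, 0, 0, 0, 25, 0, 0, 0, 0, 25, 0, 0, 0, 0, 25, 0, 0, 0, 0, 25, 0, 0, 0, 0, 25, 0, 0, 0, 0, 25, 0, 0, 0, 0, 25, 0, 0, 0, 0, 25, 0, 0, 0, 0, 25, 0, 0, 0, 0, 25, 0, 0, 0, 0, 25, 0, 0, 0, 0, 25, 0, 0, 0, 0, 25, 0, 0, 0, 0],
)

```text
clock: 17.22
ee_pos: [0.5576, -0.2586, 0.3737]
eef_rot: [0.0, 1.0, -0.008, -0.0]
wrist_force: [-0.7, -0.7, -2.5]
finger_gap: 0.0333
grasp_force: 59.4
```

Run:
```python
from h import *
from station import env
d,y,s=plan([.5447,.2483,.267],env);print(d,y,s["ee_pos"],s["clock"])
```

```text
[ -2.05872023 -50.66563651  -4.82991603] -0.015154569875745835 [ 0.55760769 -0.25860902  0.3737062 ] 17.2167
```

Request:
move_arm(
  plan=[25, 0, 0, -2.5, 0, 25, 0, 0, -5, 0, 25, -0.1, -2.5, -5, 0.03, 25, -0.3, -6, -5, 0.06, 25, -0.4, -10, -5, 0.1, 25, -0.6, -13.7, -5, 0.15, 25, -0.7, -17.4, -5, 0.2, 25, -0.9, -21, -5, 0.25, 25, -1, -24.8, -5, 0.3, 25, -1.2, -28.5, -5, 0.34, 25, -1.3, -32, -5, 0.34, 25, -1.5, -35.7, -5, 0.34, 25, -1.6, -39.3, -5, 0.34, 25, -1.8, -43, -5, 0.34, 25, -1.9, -46.5, -5, 0.34, 25, -2, -49, -5, 0.34, 25, -2.1, -50.6, -5, 0.34, 25, -2.1, -50.6, -5, 0.34, 25, -2.1, -50.6, -5, 0.34],
)

```text
clock: 18.8
ee_pos: [0.5439, 0.2485, 0.4236]
eef_rot: [0.0, 0.984, -0.176, 0.0]
wrist_force: [-0.0, -0.1, -3.7]
finger_gap: 0.0328
grasp_force: 59.4
```

Run:
```python
from h import *
from station import env
d,y,s=plan([.5447,.2478,.0412],env);print(d,y,s["ee_pos"],s["clock"],s["eef_rot"])
```

```text
[9.15592188e-02 1.44297888e-02 2.27408409e+01] -0.3529127743299404 [0.54392791 0.24846857 0.42360817] 18.8 [ 2.87479289e-04  9.84471883e-01 -1.75542103e-01  1.85358605e-06]
```

Request:
move_arm(
  plan=[25, 0.1, 0, 3, 0, 25, 0.1, 0, 6.5, 0, 25, 0.1, 0, 10, 0, 25, 0.1, 0, 13.5, 0, 25, 0.1, 0, 17, 0, 25, 0.1, 0, 19, 0, 25, 0.1, 0, 20.5, 0, 25, 0.1, 0, 21.5, 0, 25, 0.1, 0, 22, 0, 25, 0.1, 0, 22.3, 0, 25, 0.1, 0, 22.5, 0, 25, 0.1, 0, 22.5, 0, 25, 0.1, 0, 22.5, 0],
)

```text
clock: 19.88
ee_pos: [0.5456, 0.2473, 0.1997]
eef_rot: [-0.0, 0.984, -0.177, 0.001]
wrist_force: [0.9, -0.2, -2.4]
finger_gap: 0.0329
grasp_force: 59.4
```

```bash
python3 q2.py; python3 -c "
from station import env;print(env.sense()['ee_pos'])"
```

```text
20.1333 2.165321587830639 [-0.008  0.044  0.002 -0.065 -0.146 -2.596 -0.   ] [0.023 0.034 0.043 0.603 0.443 0.272 0.   ] [ -0.021 -48.37  -10.278  -0.019  -0.042  -0.   ]
[0.54531462 0.24742998 0.19926878]
```

Still 3 to 4 mm above the pad. Lowering gently.

Request:
move_arm(
  plan=[25, 0, 0, 0.15, 0, 25, 0, 0, 0.3, 0, 25, 0, 0, 0.35, 0, 25, 0, 0, 0.35, 0, 25, 0, 0, 0.35, 0],
)

```text
clock: 20.55
ee_pos: [0.5452, 0.2473, 0.1953]
eef_rot: [-0.0, 0.984, -0.177, -0.0]
wrist_force: [-0.2, 0.4, -0.7]
finger_gap: 0.0328
grasp_force: 59.5
```

```bash
python3 q2.py; python3 -c "
from station import env;print(env.sense()['ee_pos'])"
```

```text
20.8 2.1652758492662914 [ 0.081  0.07  -0.018 -0.909  0.187 -0.678  0.018] [0.033 0.018 0.031 0.615 0.249 0.488 0.003] [ -0.48  -47.196 -10.067  -0.108  -0.145   0.023]
[0.54518528 0.24734896 0.19525791]
```

The weight is carried by the pad (Fz went from -2.6 to -0.7 N). Releasing, rising and moving off to the side for a look.

Request:
move_arm(
  plan=[50, 0, 0, 0.05, 0, 75, 0, 0, 0.05, 0, 75, 0, 0, 0.05, 0, 75, 0, 0, 0.05, 0, 75, 0, 0, 0.05, 0, 75, 0, 0, -2, 0, 75, 0, 0, -5, 0, 75, 0, 0, -9, 0, 75, 0, 0, -13, 0, 75, 0, 0, -17, 0, 75, 0, 0, -21, 0, 75, 0, 0, -25, 0, 75, 0, 0, -25, 0, 75, 0, 0, -25, 0],
)

```text
clock: 21.97
ee_pos: [0.5455, 0.2474, 0.4486]
eef_rot: [-0.001, 0.984, -0.177, 0.003]
wrist_force: [0.3, -0.0, -0.5]
finger_gap: 0.064
grasp_force: 0.0
```

Run:
```python
from h import *
from station import env,viewer
import cv2
s=env.sense();print(s["ee_pos"],s["wrist_force"],s["clock"])
f=viewer.grab_frame("side")
F=pickle.load(open("f0.pkl","rb"))["side"]
c=lambda a:cv2.resize(a["frame"][120:300,205:395],None,fx=2.1,fy=2.1,interpolation=2)
cv2.imwrite("pics/end.png",np.hstack([c(F),c(f)]))
```

```text
[0.54550127 0.24740536 0.44862097] [ 0.26388374 -0.03228256 -0.45244222] 21.9667
```

View pics/end.png

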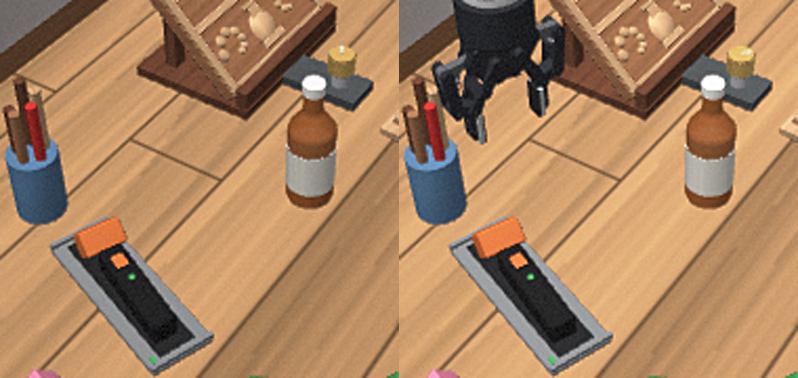

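The scanner lies as it did at the start, and the jar, bottle and easel are unchanged. Before handing in, I'll do one numeric check of the screw line over averaged frames.

Run:
```python
from h import *
from station import viewer
from scipy.optimize import least_squares
from scipy.ndimage import gaussian_filter
F=pickle.load(open("f0.pkl","rb"))
def patch(fr,u,v,w=6): return fr[v-w:v+w+1,u-w:u+w+1].astype(float)[:,:,0]
for n in("side","top"):
    f=F[n];c0=np.array([.530,-.236]);u,v=proj(f,[*c0,.072]).round().astype(int)
    now=np.mean([viewer.grab_frame(n)["frame"].astype(float) for _ in range(5)],0)
    A=patch(f["frame"],u,v);B=patch(now,u,v);D=B-A;D-=np.median(D)   # brass cancels: +after line, -before line
    V,U=np.mgrid[v-6:v+7,u-6:u+7]
    def line(cx,cy,a,r0,r1,sg):
        m=0
        for r in np.linspace(r0,r1,12):
            p=proj(f,[cx+r*np.cos(a),cy+r*np.sin(a),.072]);m=m+np.exp(-((U-p[0])**2+(V-p[1])**2)/(2*sg**2))
        return m/12
    def res(q):
        cx,cy,a,b,r0,r1,k,sg=q;return (k*(line(cx,cy,b,r0,r1,sg)-line(cx,cy,a,r0,r1,sg))-D).ravel()
    for da in(1.3,1.6,1.9):
        s=least_squares(res,[*c0,-.8,-.8-da,.004,.016,150,.8],loss="soft_l1",f_scale=15)
        print(n,s.cost.round(0),s.x.round(4),"turn",(s.x[2]-s.x[3]).round(3))
```

```text
side 6685.0 [ 5.317000e-01 -2.341000e-01 -1.062900e+00 -2.382000e+00  5.100000e-03
  1.510000e-02  1.684494e+02  7.657000e-01] turn 1.319
side 5513.0 [ 5.315000e-01 -2.338000e-01 -1.060200e+00 -2.345000e+00  4.400000e-03
  1.600000e-02  2.128604e+02  7.019000e-01] turn 1.285
side 6770.0 [ 5.317000e-01 -2.342000e-01 -1.062900e+00 -2.384700e+00  5.100000e-03
  1.510000e-02  1.657828e+02  7.700000e-01] turn 1.322
top 3180.0 [ 5.30100e-01 -2.34900e-01 -1.01230e+00 -2.28580e+00  5.00000e-03
  1.64000e-02  1.56141e+02  1.09680e+00] turn 1.273
top 3050.0 [ 5.301000e-01 -2.349000e-01 -1.009600e+00 -2.289200e+00  4.800000e-03
  1.650000e-02  1.602192e+02  1.085000e+00] turn 1.28
top 3208.0 [ 5.301000e-01 -2.348000e-01 -1.015700e+00 -2.282500e+00  5.100000e-03
  1.650000e-02  1.553256e+02  1.097100e+00] turn 1.267
```

The fit shows the screw itself turned only about 1.28 rad, so the fingers slipped and seating is not certain. There is plenty of time, so I'll go back and test it with a firmer, centred grip.

Run:
```python
from h import *
from station import env
d,y,s=plan([.5305,-.2352,.295],env);print(d,y,s["clock"])
```

```text
[15.40911696 45.74494587 -0.53005592] -0.3551809890362039 22.5167
```

Request:
move_arm(
  plan=[75, 15.4, 45.7, -0.5, -0.95, 75, 15.4, 45.7, -0.5, -0.95, 75, 15.4, 45.7, -0.5, -0.95, 75, 15.4, 45.7, -0.5, -0.95, 75, 15.4, 45.7, -0.5, -0.95, 75, 15.4, 45.7, -0.5, -0.95, 75, 15.4, 45.7, -0.5, -0.95, 75, 15.4, 45.7, -0.5, -0.95, 75, 15.4, 45.7, -0.5, -0.95, 75, 15.4, 45.7, -0.5, -0.95, 75, 15.4, 45.7, -0.5, -0.95, 75, 15.4, 45.7, -0.5, -0.95, 75, 15.4, 45.7, -0.5, -0.95, 75, 15.4, 45.7, -0.5, -0.95, 75, 15.4, 45.7, -0.5, -0.95],
)

```text
clock: 23.77
ee_pos: [0.5304, -0.2349, 0.4498]
eef_rot: [-0.001, 0.956, 0.292, -0.0]
wrist_force: [-0.0, 0.0, 0.8]
finger_gap: 0.064
grasp_force: 0.0
```

Run:
```python
from h import *
from station import env
d,y,s=plan([.5305,-.2352,.057],env);print(d,y,s["clock"],s["joint_pos"][5])
```

```text
[-1.67698494e-02  9.40322509e-02  2.37777047e+01] 0.5931028490686693 23.7667 0.36776211269455716
```

Request:
move_arm(
  plan=[75, 0, 0, 4, 0, 75, 0, 0, 8, 0, 75, 0, 0, 12, 0, 75, 0, 0, 16, 0, 75, 0, 0, 20, 0, 75, 0, 0, 22.5, 0, 75, 0, 0, 23.6, 0, 75, 0, 0, 23.6, 0, 75, 0, 0, 23.6, 0],
  newtons=80,
)

```text
clock: 24.52
ee_pos: [0.5313, -0.2337, 0.2148]
eef_rot: [0.0, 0.956, 0.294, 0.0]
wrist_force: [0.6, 0.3, 0.5]
finger_gap: 0.0638
grasp_force: 0.0
```

Run:
```python
from h import *
from station import env
d,y,s=plan([.5305,-.2352,.057],env);print(d,y,s["clock"],s["ee_pos"])
```

```text
[-0.15352279  0.07920253  0.27894306] 0.5964406422820796 24.5167 [ 0.53127361 -0.23368359  0.2147897 ]
```

Request:
move_arm(
  plan=[50, 0, 0, 0, 0, 30, 0, 0, 0, 0, 20, 0, 0, 0, 0, 20, 0, 0, 0, 0, 20, 0, 0, 0, 0, 20, 0, 0, 0, 0],
)

```text
clock: 25.02
ee_pos: [0.5309, -0.2342, 0.2168]
eef_rot: [0.0, 0.956, 0.293, 0.001]
wrist_force: [-0.1, 3.5, 7.0]
finger_gap: 0.0361
grasp_force: 79.2
```

```bash
python3 q2.py
```

```text
25.2667 0.36709088804520135 [ 0.569  0.118  0.007 -0.71   3.59   6.508  0.018] [0.029 0.013 0.023 0.35  0.348 0.376 0.   ] [ -1.762 -41.802 -10.202  -0.457  -0.729   0.018]
```

Request:
move_arm(
  plan=[20, 0, 0, 0, 0.04, 20, 0, 0, 0, 0.04, 20, 0, 0, 0, 0.04],
)

```text
clock: 25.52
ee_pos: [0.5304, -0.2347, 0.2168]
eef_rot: [0.001, 0.962, 0.274, 0.0]
wrist_force: [-3.1, 1.6, 7.9]
finger_gap: 0.036
grasp_force: 79.4
```

```bash
python3 q2.py
```

```text
25.7667 0.4073302690778863 [ 0.095  0.623 -0.065 -2.747  1.673  7.283 -0.059] [0.027 0.028 0.027 0.548 0.576 0.412 0.002] [ -0.072 -41.585 -10.492   0.151  -0.913  -0.057]
```

```bash
cat > ang.py <<'E'
from h import *
from station import viewer,env
from scipy.optimize import least_squares
np.set_printoptions(precision=3,suppress=True)
F=pickle.load(open("f0.pkl","rb"))["side"];L=[]
def fit(fr):
    f=F;u,v=proj(f,[.5316,-.2339,.072]).round().astype(int);V,U=np.mgrid[v-4:v+4,u-4:u+5]
    B=fr[v-4:v+4,u-4:u+5].astype(float)[:,:,0]
    def res(q):
        m=0
        for r in np.linspace(.0045,.0158,12):
            p=proj(f,[.5316+r*np.cos(q[0]),-.2339+r*np.sin(q[0]),.072]);m=m+np.exp(-((U-p[0])**2+(V-p[1])**2)/(2*.72**2))
        return (q[1]*m/12+q[2]-B).ravel()
    S=[least_squares(res,[a,200,60],loss="soft_l1",f_scale=15) for a in(-1,-1.7,-2.3,-2.6)]
    return min(S,key=lambda s:s.cost).x[0]
for i in range(5):
    fr=viewer.grab_frame("side")["frame"];s=env.sense();L.append(np.r_[fit(fr),s["ft_torque"],s["wrist_force"],s["effort"][5]])
print("before",fit(F["frame"]),"clock",s["clock"],"j6",s["joint_pos"][5]);print(np.mean(L,0),np.std(L,0)[0],s["ee_pos"])
E
python3 ang.py
```

```text
before -1.0630292528426888 clock 26.0167 j6 0.4073224917643746
[ 1.131  0.108  0.607 -0.05  -2.665  1.221  7.219 -0.057] 1.4786233576224899 [ 0.53  -0.235  0.217]
```

Request:
move_arm(
  plan=[20, 0, 0, 0, 0.06, 20, 0, 0, 0, 0.06, 20, 0, 0, 0, 0.06],
)

```text
clock: 26.27
ee_pos: [0.5299, -0.235, 0.2168]
eef_rot: [0.001, 0.969, 0.246, -0.001]
wrist_force: [-4.2, -0.1, 7.9]
finger_gap: 0.0361
grasp_force: 79.5
```

```bash
python3 ang.py
```

```text
before -1.0630292528426888 clock 26.5167 j6 0.4668913396850919
[-1.799 -0.158  0.953  0.072 -4.785 -0.4    7.428  0.071] 3.7312473330718525 [ 0.53  -0.235  0.217]
```

Request:
move_arm(
  plan=[20, 0, 0, 0, 0.05, 20, 0, 0, 0, 0.05, 20, 0, 0, 0, 0.05],
)

```text
clock: 26.77
ee_pos: [0.5295, -0.2352, 0.2168]
eef_rot: [0.001, 0.975, 0.222, -0.001]
wrist_force: [-6.5, -2.2, 8.7]
finger_gap: 0.0362
grasp_force: 79.6
```

```bash
python3 q2.py
```

```text
27.0167 0.5157540181836231 [-0.385  1.238  0.43  -6.297 -2.247  8.447  0.417] [0.025 0.037 0.031 0.731 0.203 0.463 0.001] [  2.152 -41.253 -11.113   1.413  -1.314   0.418]
```

The moment has risen to 0.42 N m again, five times the drag and at a different finger yaw. The screw is against its seat, as it was before the scan. Releasing and rising.

Request:
move_arm(
  plan=[75, 0, 0, 0, 0, 75, 0, 0, 0, 0, 75, 0, 0, 0, 0, 75, 0, 0, 0, 0, 75, 0, 0, 0, 0, 75, 0, 0, -4, 0, 75, 0, 0, -8, 0, 75, 0, 0, -12, 0, 75, 0, 0, -16, 0, 75, 0, 0, -16, 0, 75, 0, 0, -16, 0, 75, 0, 0, -16, 0],
)

```text
clock: 28.02
ee_pos: [0.5304, -0.2344, 0.374]
eef_rot: [-0.0, 0.975, 0.221, -0.0]
wrist_force: [-1.3, -0.5, -0.1]
finger_gap: 0.0642
grasp_force: 0.0
```

```bash
python3 ang.py
```

```text
before -1.0630292528426888 clock 28.2667 j6 0.5170818709623786
[-2.392  0.006 -0.003  0.009  0.155  0.298 -0.062  0.   ] 0.005650866946437686 [ 0.53  -0.235  0.372]
```

```bash
cat >> ang.py <<'E'
import cv2
im=cv2.imread("pics/scan.png")[:,:570][1::3,1::3];fr=np.zeros((400,640,3));fr[50:190,240:430]=im;print("at scan",fit(fr))
fr=np.zeros((400,640,3));a=cv2.imread("pics/line.png")[:,360:];fr[120:180,338:398]=cv2.resize(a,(60,60),interpolation=cv2.INTER_AREA);print("first grip",fit(fr))
E
python3 ang.py
```

```text
before -1.0630292528426888 clock 28.5167 j6 0.5171005959894214
[-2.39  -0.018 -0.011  0.02   0.206  0.077 -0.224  0.   ] 0.00508194556471271 [ 0.531 -0.235  0.374]
at scan -2.3767494947889003
first grip -2.3790949395540855
```

The line angle is unchanged from before the scan (-2.38 then, -2.39 now), so the screw was already seated at that point. Handing in.

```bash
python3 -c "
from station import workorder;print(workorder.sign_off())"
```

```text
the job is handed in; nothing more can be done
None
```

I seated the thumbscrew, scanned the label and laid the scanner back flat on its pad, with the bottle and jar unmoved in the last picture (the rosette is mostly out of it); the job is handed in, but no verdict came back.

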